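# Put the bench scraper away and shut its drawer

### The arm

A 6-joint arm with a two-finger parallel gripper is mounted at the origin on the work surface. World frame = base frame: x ahead of the robot, y to its left, z up, the work surface at z = 0. Lengths are in m, angles in rad, forces in N, time in s.
With the tool pointing down it reaches from about 0.275 to 0.85 m from the base axis. Payload 19 kg.
Tool frame: the origin (TCP) lies between the finger pads; the fingertips stand 19 mm ahead of it and the grasp point (between the pads) is the TCP; z points along the fingers, y is the line along which they close (so a half turn about z gives the same grasp; the last joint's range is limited). The gripper opens to 85 mm and grips with 20 to 120 N. Pads are 22 mm wide; open, the fingers measure 114 mm over their backs; the gripper's body (76 mm by 85 mm) begins 54 mm behind the grasp point. The pads swing forward as they close: fully open they stand 13 mm farther back than shut.
Start: joints at [-1.473, 0.15, 1.437, -0, 1.554, -0.134], TCP at [0.132, -0.56, 0.25] pointing down, gripper open.
Joint ranges: [-2.8, 2.8], [-0.68, 2.1], [0.12, 2.68], [-1.39, 4.53], [0.16, 2.79], [-2.81, 2.81]. Speed limits (rad/s): [1.89, 1.89, 2.22, 3.01, 3.01, 3.01].

### API

Orientations are given as a unit quaternion [x, y, z, w].
In Python, from rig import arm gives the robot as it stands.
- The arm moves only by the tool jog_arm, called as name([rows], argument=value, ...), one row to a line, values as JSON. Schema: {"type":"object","properties":{"plan":{"type":"array","items":{"type":"array","prefixItems":[{"type":"array","items":{"type":"number"},"minItems":3,"maxItems":3},{"type":"number"}],"minItems":2,"maxItems":2},"minItems":1,"maxItems":8},"finger_gap":{"type":"number"},"clamp_n":{"type":"number"},"only":{"type":"string"},"quiet":{"type":"boolean"},"lines":{"type":"string"}},"required":["plan"],"additionalProperties":false}. plan is a list of rows, 1 to 8 of them, each written [[dx, dy, dz], turn]: dx, dy, dz in m, then a turn about the tool's z in rad; each row shifts and turns the commanded pose from where the row before left it, along the tool's axes as they then stand; what a row does not reach is not made up. A row lasts 1/8 s, in which the tool goes at most 0.0625 m and 0.188 rad, less where a joint would pass 70% of its speed; a pose out of reach is approached as far as the arm can. finger_gap is the finger opening in m, set as the call begins (left out keeps the last). The fingers move at their own pace and stop on an object; clamp_n is the grip in N (left out, the last holds). Time passes only in rows, so rows that do not move let the fingers close. The tool returns the time, the measured TCP pose, the force, the opening and the grip force at its end. only (a regular expression) keeps the lines of the reply that match it, lines (a string "A,B") keeps lines A to B, and quiet returns only ok. Input that does not fit is refused with a message, and nothing moves.
- arm.sense(): the state, without advancing time (a new reading comes with each control period).
- arm.camera(name): name is "side" or "top"; returns (picture, depth): 480x640x3 uint8, blue, green, red; 480x640 float32, m along the optical axis (not along the pixel's ray), 0 where there is no reading.
- arm.camera_params(name): a dict with "vertical_fov" (degrees; the focal length in pixels is half the picture's height over the tangent of half this angle, whatever the lens; pixels are square), "cx", "cy" (the principal point, pixels), "rvec" (rotation vector, rad) and "tvec" (3), from world to camera coordinates, as OpenCV has them. Camera axes: x right, y down, z forward; pixel columns grow to the right and rows downward; lengths in m; the calibration is good to about 2 mm. A picture is of the moment at which its call begins. camera_params takes no time and is no camera call.
- arm.finish_job(): hands the job in; it is judged then, once.
The state is a dict: "time": time; "joints": joint angles; "joint_velocities": joint speeds; "effort": joint torques, N m; "ee_pos": TCP position; "tcp_rot": TCP orientation; "force": force on the tool from outside, world axes, zero at the start; "torque": the same for the moment, N m; "opening": finger opening in m; "finger_force": force on a finger pad.
Only numpy, scipy, OpenCV 4.12 (cv2) and the standard library are available. Lean on these libraries where they do the work, as an engineer would, in place of code of your own. Each camera call takes 0.05 s, during which the arm holds its last target. There are 200 camera calls.

### The job

Take the flat bench scraper out of its draining stand and slide it, blade down, all the way into the tool rack in the open drawer; only one of the rack's three slots is deep enough to take the whole blade, so feel for the one where it goes fully home, and let go. Then push the drawer shut until it snaps home at its catch. Leave the glassware, dishes and pipette where they are.

Things in the scene. Friction and masses are not known exactly. Their poses are not given: they have to be found in the camera images.
- scraper: Bench scraper, loose, 0.15 to 0.29 kg: upright steel blade 110 (x) x 4 (y) x 64 mm with a black grip bar along its top edge. The bar is 100 long, 14 wide (y) and 22 mm high, from 62 to 84 mm above the origin. Origin: middle of the blade's lower edge, z up the blade. Starts upright in the stand, leaning up to 0.1 rad. A half turn about z makes no difference.
- stand: Grey plastic draining stand, fixed, 136 (x) x 70 (y) x 36 mm high, with one slot along its x axis, 118 x 6.5 mm and 26 mm deep, in which the scraper starts (blade edge 10 mm above the table). Origin: centre of its underside.
- unit: White low drawer unit, fixed, 180 (x) x 230 (y) x 126 mm high. Origin: centre of its underside. Its open front faces its own -x, 90 mm from the origin; the opening is 214 mm wide, its lintel 114 mm above the table. Its top is bare. Its +x is the way the drawer is pushed shut. A scraper that stands too high in the rack meets the lintel and stops the drawer.
- drawer (a joint): Drawer of the unit, sliding along the unit's x: 0 = fully open (the start, 150 mm out), 0.150 m = shut at its end stop. Friction about 2 N. A sprung roller catch resists with up to about 8 N from some 16 mm before the end; past its crest, 7 mm before the end, it draws the drawer home.
- drawer_rack (a point): Centre of the top face of the white tool rack in the drawer, 72 mm above the table; axes parallel to the unit's; moves with the drawer. Rack 140 (x) x 180 (y) mm, three slots along x, alike from outside, at y = -50, 0 and 50 mm from here. Each holds a loose spacer strip at its bottom: tall in two slots, low in one. Which is which changes and is not reported.
- slot_mid (a point): Mouth of the middle slot, same point as drawer_rack. Each mouth is 116 (x) x 7 (y) mm, its long edges bevelled 4 mm wide at 45 degrees. In the two slots with a tall spacer the blade stops 20 mm below the rack's top; in the deep one it goes 50 mm down and is fully home, with the grip bar 12 to 34 mm above the rack's top. The drawer's side walls are lower than the rack.
- drawer_front (a point): Point on the outer face of the drawer's grey front panel, on its centre line, 78 mm above the table; axes parallel to the unit's, the face looks to -x. The flat panel is 226 mm wide (y), 10 to 98 mm above the table. A pull ledge 100 mm wide sticks out 18 mm from the face, 30 to 38 mm above the table.
- dish_stack: Bystander, loose: stack of five clear and amber dishes, 92 mm across, 80 mm high. Origin: centre of its underside.
- dish_pair: Bystander, loose: stack of two such dishes, 92 mm across, 32 mm high. Origin: centre of its underside.
- flask: Bystander, loose: conical glass flask with a white stopper, 86 mm across, 148 mm high. Origin: centre of its underside.
- media_bottle: Bystander, loose: amber bottle with a blue cap, 72 mm across, 125 mm high. Origin: centre of its underside.
- pipette: Bystander, loose: white hand pipette lying on the table, about 240 mm long and 22 mm high. Origin: under the middle of its 130 mm body; it points along its x axis.

How it is judged:
On the way:
1. the scraper stands fully home in the deep slot, let go, while the drawer is still open (z of scraper in the frame of drawer_rack below -0.045 m and x of scraper in the frame of drawer_rack between -0.01 and 0.01 m and y of scraper in the frame of drawer_rack between -0.065 and 0.065 m and angle between scraper's own z axis and vertical below 0.2 rad and angle between the x axis of scraper and the x axis of drawer_rack, either way round below 0.15 rad and value of joint drawer below 0.12 m and contact force between scraper and the fingers below 0.2 N), for 0.2 s.
At the end, for the whole second after the job is handed in: The scraper stands in the rack with its lower edge at least 45 mm below the rack's top, within 10 mm of the rack's middle along the slots and 65 mm across them, upright within 0.2 rad and along the slots within 0.15 rad, at rest; the drawer is within 4 mm of its end stop (joint above 0.146 m) (z of scraper in the frame of drawer_rack below -0.045 m and x of scraper in the frame of drawer_rack between -0.01 and 0.01 m and y of scraper in the frame of drawer_rack between -0.065 and 0.065 m and angle between scraper's own z axis and vertical below 0.2 rad and angle between the x axis of scraper and the x axis of drawer_rack, either way round below 0.15 rad and value of joint drawer above 0.146 m and linear speed of scraper below 0.02 m/s); the robot touches nothing.
It fails at once if the dish stack is moved by more than 30 mm or tipped (distance of dish_stack from where it was at the start of the episode above 0.03 m or angle between dish_stack's own z axis and vertical above 0.4 rad).
It fails at once if the dish pair is moved by more than 30 mm or tipped (distance of dish_pair from where it was at the start of the episode above 0.03 m or angle between dish_pair's own z axis and vertical above 0.4 rad).
It fails at once if the flask is moved by more than 30 mm or tipped (distance of flask from where it was at the start of the episode above 0.03 m or angle between flask's own z axis and vertical above 0.4 rad).
It fails at once if the media bottle is moved by more than 30 mm or tipped (distance of media_bottle from where it was at the start of the episode above 0.03 m or angle between media_bottle's own z axis and vertical above 0.4 rad).
It fails at once if the pipette is moved by more than 30 mm or tipped (distance of pipette from where it was at the start of the episode above 0.03 m or angle between pipette's own z axis and vertical above 0.4 rad).
It also fails if it takes over 64 s, if anything falls off the work surface, if the arm or the gripper's body presses on something with over 40 N, if the wrist force passes 120 N, or if a joint passes its speed limit or range.

## Working session

There is one attempt and no reset: what is moved stays moved. The work goes in short steps, Python scripts to look and compute and a tool call to move; the robot and the scene stay as the last step left them, time stands still between calls to the robot, and variables do not carry over. Pictures are saved under pics/ and viewed, at most 10 in all, crops included, and the job is handed in when it is done.

```bash
ls; mkdir -p pics; cat > h.py <<'E'
import numpy as np,cv2
from rig import arm
def P(n):
    p=arm.camera_params(n);f=240/np.tan(np.radians(p["vertical_fov"])/2)
    R=cv2.Rodrigues(np.array(p["rvec"],float))[0];return f,p["cx"],p["cy"],R,np.array(p["tvec"],float).ravel()
def pts(n,d):
    f,cx,cy,R,t=P(n);v,u=np.mgrid[:480,:640]
    c=np.stack([(u-cx)/f*d,(v-cy)/f*d,d],-1);return (c-t)@R
def ray(n,u,v,z):
    f,cx,cy,R,t=P(n);o=-R.T@t;k=R.T@np.array([(u-cx)/f,(v-cy)/f,1]);return o+k*(z-o[2])/k[2]
E
python3 - <<'E'
from h import *
for n in("top","side"):
    i,d=arm.camera(n);cv2.imwrite(f"pics/{n}0.png",i);np.save(f"pics/{n}0.npy",d);print(arm.camera_params(n))
print(arm.sense())
E
```

```text
pics
rig.py
{'vertical_fov': 47.55716687566698, 'cx': 318.8536549310325, 'cy': 243.4998998414651, 'rvec': array([ 2.13373473, -2.08944906,  0.22518611]), 'tvec': array([-0.02696585,  0.54307936,  1.57774705])}
{'vertical_fov': 46.71128277552067, 'cx': 320.96278927505523, 'cy': 232.8968955930626, 'rvec': array([ 0.8511957 , -2.38637678,  1.26110295]), 'tvec': array([0.43398947, 0.27332405, 1.42183641])}
{'time': 0.1, 'joints': array([-1.47296315e+00,  1.50916247e-01,  1.43794156e+00, -7.91575879e-06,
        1.55383515e+00, -1.33989381e-01]), 'joint_velocities': array([ 0.00011405, -0.00207447, -0.00207933, -0.00115448,  0.00060347,
        0.0014988 ]), 'effort': array([ 8.23815964e-03, -7.14376545e+01, -5.71792424e+01, -1.58564517e-04,
        7.05320519e-03,  5.00540170e-05]), 'ee_pos': array([ 0.13207105, -0.55941318,  0.24975973]), 'tcp_rot': array([ 9.93289647e-01,  1.15651953e-01,  5.98854419e-06, -5.50134116e-04]), 'force': array([-0.61893505, -0.25094097,  0.12649782]), 'torque': array([-0.00336894, -0.04056108,  0.00604832]), 'finger_force': 0.0, 'opening': 0.08553201818246585}
```

View pics/top0.png

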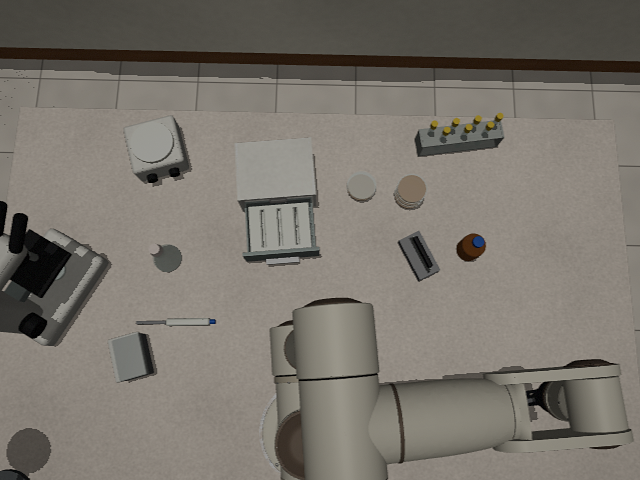

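View pics/side0.png

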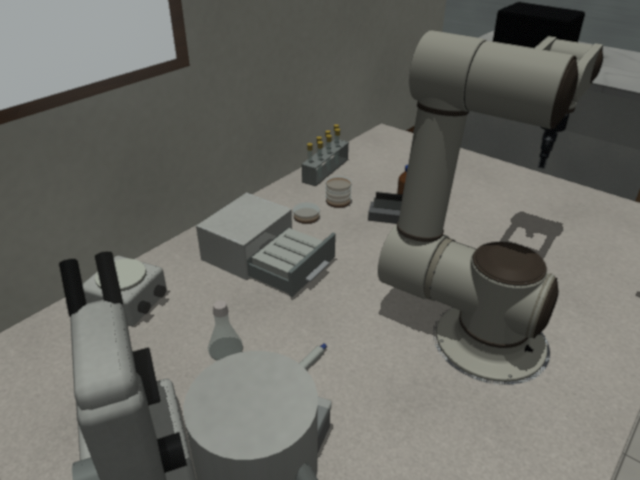

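The top view shows the unit at about (276,170) px with the open drawer's rack slots at about (262..297,228). The stand with the black bar is at (419,256), between the bottle (471,247) and the dish stack (410,192). In the side view the stand is at (390,207), partly hidden by the arm.

```bash
python3 - <<'E'
from h import *
i=cv2.imread("pics/top0.png");d=np.load("pics/top0.npy");X=pts("top",d)
g=i.max(2)
def rect(m,z,name):
    n,l,s,c=cv2.connectedComponentsWithStats(m.astype(np.uint8))
    for k in range(1,n):
        if s[k,4]<25: continue
        r=cv2.minAreaRect(np.argwhere(l==k)[:,::-1].astype(np.float32))
        b=np.array([ray("top",*p,z)[:2] for p in cv2.boxPoints(r)])
        e=[b[1]-b[0],b[2]-b[1]];e.sort(key=np.linalg.norm)
        print(name,s[k,:5],"c",b.mean(0).round(4),"size",[round(np.linalg.norm(q),4) for q in e],"ang",round(np.degrees(np.arctan2(e[1][1],e[1][0])),1),"zmed",np.median(X[l==k][:,2]).round(4))
W=np.zeros(g.shape,bool);W[228:285,395:445]=1
rect(W&(g<45),.094,"bar")
rect(W&(X[...,2]>.06)&(X[...,2]<.15),.094,"bardepth")
rect(W&(X[...,2]>.025)&(X[...,2]<.15),.036,"stand")
W[:]=0;W[130:215,225:325]=1
rect(W&(X[...,2]>.115)&(X[...,2]<.14),.126,"unit")
W[:]=0;W[196:275,235:330]=1
rect(W&(X[...,2]>.085)&(X[...,2]<.108),.098,"front")
rect(W&(X[...,2]>.06)&(X[...,2]<.082),.072,"rack")
W[:]=0;W[203:250,252:308]=1
rect(W&(g<130),.072,"slots")
for n,u,v in(("dishes",410,190),("pair",361,186),("bottle",472,246),("flask",158,250)):print(n,X[v,u])
a=cv2.resize(i[190:290,230:450],None,fx=3.6,fy=3.6,interpolation=cv2.INTER_CUBIC);cv2.imwrite("pics/crop.png",a)
E
```

```text
bar [410 236  23  37 285] c [ 0.5129 -0.3174] size [np.float64(0.0247), np.float64(0.1124)] ang -152.8 zmed 0.0892
bar [398 242  22  39  58] c [ 0.4895 -0.2775] size [np.float64(0.0037), np.float64(0.1263)] ang -152.7 zmed 0.0241
bardepth [412 236  21  34 214] c [ 0.5173 -0.3179] size [np.float64(0.0181), np.float64(0.1071)] ang -152.8 zmed 0.0921
stand [ 398  231   42   49 1049] c [ 0.5194 -0.3181] size [np.float64(0.0753), np.float64(0.1371)] ang -154.7 zmed 0.0374
unit [ 234  137   82   65 4522] c [0.7528 0.1221] size [np.float64(0.183), np.float64(0.2343)] ang -83.9 zmed 0.1258
front [242 247  77  11 366] c [0.5081 0.097 ] size [np.float64(0.0148), np.float64(0.2229)] ang -84.1 zmed 0.0968
rack [269 198  18   5  46] c [0.6722 0.1122] size [np.float64(0.0126), np.float64(0.0514)] ang -88.7 zmed 0.0638
rack [ 248  202   63   50 2448] c [0.5899 0.1056] size [np.float64(0.139), np.float64(0.1825)] ang -84.2 zmed 0.0715
rack [271 252  48   5  70] c [0.5081 0.0559] size [np.float64(0.0059), np.float64(0.1397)] ang -84.2 zmed 0.0701
slots [252 203  44   4  98] c [0.6578 0.1238] size [np.float64(0.0094), np.float64(0.1298)] ang -88.7 zmed 0.0314
slots [292 207   8  38  96] c [0.5947 0.0542] size [np.float64(0.0136), np.float64(0.1148)] ang -173.0 zmed 0.0343
slots [260 209   4  39  72] c [0.5845 0.1569] size [np.float64(0.009), np.float64(0.1169)] ang -177.6 zmed 0.0619
slots [276 208   5  38  62] c [0.5903 0.1089] size [np.float64(0.0115), np.float64(0.114)] ang 0.5 zmed 0.0621
slots [280 247  28   3  46] c [0.5251 0.0594] size [np.float64(0.0061), np.float64(0.0802)] ang -88.8 zmed 0.0971
dishes [ 0.71146691 -0.2885885   0.07555216]
pair [ 0.73778553 -0.14393883  0.02403248]
bottle [ 0.53632282 -0.46288257  0.10110153]
flask [0.49630688 0.43856414 0.14491673]
```

View pics/crop.png

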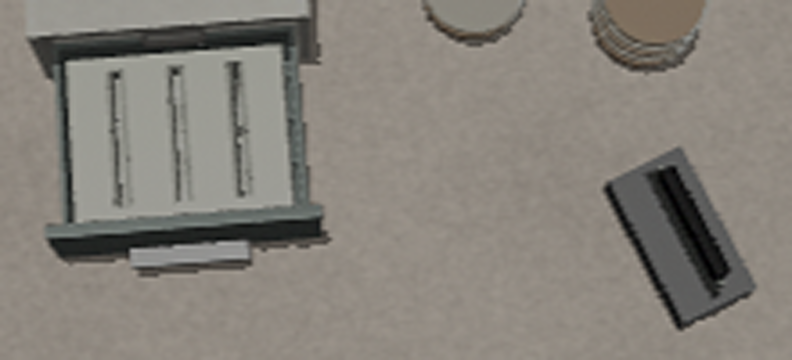

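The crop shows the bar lying nearly centred in the stand and pointing the same way. The rack's three slots are at crop x≈117, 178 and 240, and the right one is the darkest. The rack, unit, front and stand sizes all match the spec. The unit yaw is about 5.9°, the rack centre (0.590, 0.1055), and the bar (0.517, -0.318) at about 26.5°.

```bash
cat > d.py <<'E'
import sys,numpy as np
from scipy.spatial.transform import Rotation as R
from rig import arm
s=arm.sense();x,y,z,a=map(float,sys.argv[1:5]);r=R.from_quat(s["tcp_rot"])
m=r.as_matrix();phi=np.arctan2(m[1,0],m[0,0]);t=phi-np.radians(a)
print("tool d",(r.inv().apply(np.array([x,y,z])-s["ee_pos"])).round(4),"turn",t.round(4),"F",s["force"].round(2),"T",s["torque"].round(2),"op",s["opening"].round(4),"z",m[:,2].round(3))
E
```

jog_arm([
  [[0,0,0],-0.1155],
  [[0,0,0],-0.1155],
  [[0.05,-0.005,0],0],
  [[0.06,-0.006,0],0],
  [[0.06,-0.006,0],0],
  [[0.06,-0.006,0],0],
  [[0.06,-0.006,0],0],
], finger_gap=0.05)

```text
time: 0.98
ee_pos: [0.38, -0.4028, 0.2501]
tcp_rot: [0.973, 0.229, -0.0, -0.0]
force: [0.4, -0.9, -0.1]
opening: 0.05
finger_force: 0.0
```

```bash
python3 d.py 0.517 -0.318 0.16 26.5
# slot look
python3 - <<'E'
from h import *
d=np.load("pics/top0.npy");X=pts("top",d).reshape(-1,3)
a=np.radians(5.9);q=(X[:,:2]-[.590,.1055])@np.array([[np.cos(a),-np.sin(a)],[np.sin(a),np.cos(a)]])
for y in(-.05,0,.05):
    z=X[(abs(q[:,0])<.05)&(abs(q[:,1]-y)<.012),2];print(y,np.percentile(z,[0,2,5,10,20]).round(4))
f,cx,cy,R,t=P("top");print(-R.T@t)
E
```

```text
-0.05 [0.0122 0.0148 0.0175 0.0209 0.0265]
0 [0.0329 0.0463 0.0479 0.0507 0.0543]
0.05 [0.0434 0.0452 0.0478 0.0504 0.0546]
[ 0.20253052 -0.01523883  1.65641096]Traceback (most recent call last):
  File "d.py", line 6, in <module>
    print("tool d",(r.inv().apply(np.array([x,y,z])-s["ee_pos"])).round(4),"turn",t.round(4),"F",s["force"].round(2),"T",s["torque"].round(2),"op",s["opening"].round(4),"z",m[:,2].round(3))
                                                                                                                                                   ^^^^^^^^^^^^^^^^^^
AttributeError: 'float' object has no attribute 'round'
```

The depth readings in the slots single out the -50 mm slot as the deep one: about 0.015–0.02 m, against 0.05 m in the other two. I'll confirm by feel.

```bash
sed -i 's/s\["opening"\].round(4)/s["opening"]/' d.py
```

jog_arm([
  [[0.056,-0.004,0],0],
  [[0.055,-0.004,0],0],
  [[0.05,-0.003,0],0],
])

```text
time: 1.35
ee_pos: [0.5192, -0.321, 0.25]
tcp_rot: [0.973, 0.23, -0.0, -0.0]
force: [-0.0, -1.6, 0.0]
opening: 0.0505
finger_force: 0.0
```

```bash
python3 d.py 0.5175 -0.318 0.087 26.5
```

```text
tool d [-0.0002 -0.0034  0.163 ] turn 0.0008 F [-0.05 -1.61  0.03] T [-0.01  0.04 -0.03] op 0.050491431760868045 z [-0.  0. -1.]
```

jog_arm([
  [[0,-0.0034,0.04],0],
  [[0,0,0.05],0],
  [[0,0,0.04],0],
  [[0,0,0.02],0],
  [[0,0,0.013],0],
  [[0,0,0],0],
])

```text
time: 2.1
ee_pos: [0.5161, -0.3193, 0.0868]
tcp_rot: [0.973, 0.229, -0.0, -0.001]
force: [0.4, -0.1, 0.3]
opening: 0.0497
finger_force: 0.0
```

```bash
python3 d.py 0.5175 -0.318 0.087 26.5;  python3 - <<'E'
from h import *
i,d=arm.camera("side");f,cx,cy,R,t=P("side");c=R@[.517,-.318,.08]+t;u,v=int(c[0]/c[2]*f+cx),int(c[1]/c[2]*f+cy);print(u,v)
j,d=arm.camera("top");cc=np.hstack([cv2.resize(i[v-50:v+50,u-60:u+60],(480,400)),cv2.resize(j[226:286,390:438],(320,400))]);cv2.imwrite("pics/g1.png",cc)
E
```

```text
tool d [ 0.0019 -0.0005 -0.0002] turn 0.0003 F [ 0.4  -0.07  0.34] T [ 0.03 -0.   -0.05] op 0.04973413980931699 z [-0.001  0.001 -1.   ]
391 197
```

View pics/g1.png

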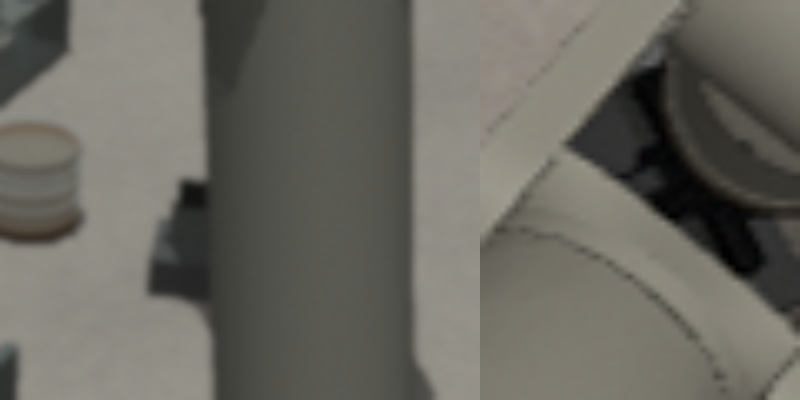

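Both views are mostly blocked by the arm, but the bar's ends show on both sides of the gripper. I'll close and feel.

jog_arm([
  [[0.0015,0,0],0],
  [[0,0,0],0],
  [[0,0,0],0],
  [[0,0,0],0],
  [[0,0,0],0],
  [[0,0,0],0],
], finger_gap=0, clamp_n=40)

```text
time: 2.95
ee_pos: [0.5181, -0.3193, 0.0881]
tcp_rot: [0.973, 0.229, 0.001, 0.001]
force: [3.2, -4.2, 4.8]
opening: 0.0133
finger_force: 39.7
```

```bash
python3 d.py 0.5175 -0.318 0.087 26.5
```

```text
tool d [ 0.     -0.0015  0.0011] turn 0.0003 F [ 3.2  -4.19  4.84] T [-0.91 -0.71  0.21] op 0.013302120278460467 z [ 0.002 -0.001 -1.   ]
```

The grip holds a 13.3 mm thickness, which fits the bar. Lifting.

jog_arm([
  [[0,0,-0.01],0],
  [[0,0,-0.015],0],
  [[0,0,-0.025],0],
  [[0,0,-0.05],0],
  [[0,0,-0.05],0],
  [[0,0,0],0],
])

```text
time: 3.7
ee_pos: [0.5183, -0.3192, 0.2412]
tcp_rot: [0.973, 0.229, 0.002, 0.002]
force: [-0.3, -0.2, -3.0]
opening: 0.0131
finger_force: 40.6
```

```bash
python3 d.py 0.595 0.0558 0.235 5.9
```

```text
tool d [ 0.2361 -0.3013  0.0053] turn 0.3599 F [-0.33 -0.18 -3.  ] T [ 0.02  0.06 -0.02] op 0.01306534504214057 z [ 0.004 -0.003 -1.   ]
```

jog_arm([
  [[0,0,0],0.18],
  [[0,0,0],0.18],
  [[0.0164,-0.0522,0],0],
  [[0.0164,-0.0522,0],0],
  [[0.0164,-0.0522,0],0],
  [[0.0164,-0.0522,0],0],
  [[0.0164,-0.0522,0],0],
  [[0.0164,-0.0522,0],0],
])

```text
time: 4.7
ee_pos: [0.5829, 0.0048, 0.2359]
tcp_rot: [0.999, 0.051, -0.001, -0.0]
force: [0.5, -0.7, -1.9]
opening: 0.0135
finger_force: 40.7
```

jog_arm([
  [[0.0164,-0.0522,0],0],
  [[0,0,0],0],
  [[0,0,0],0],
])

```text
time: 5.08
ee_pos: [0.5939, 0.0564, 0.2362]
tcp_rot: [0.999, 0.052, -0.001, -0.0]
force: [-0.1, -0.0, -2.9]
opening: 0.013
finger_force: 40.5
```

```bash
python3 d.py 0.595 0.0558 0.235 5.9
python3 - <<'E'
from h import *
for n in("side","top"):
    i,d=arm.camera(n);f,cx,cy,R,t=P(n);c=R@[.595,.056,.14]+t;u,v=int(c[0]/c[2]*f+cx),int(c[1]/c[2]*f+cy);print(n,u,v)
    np.save(f"pics/{n}1.npy",d);cv2.imwrite(f"pics/{n}1.png",i)
    (cc:=[]) if n=="side" else 0
    cc.append(cv2.resize(i[v-70:v+70,u-50:u+50],(400,560),interpolation=cv2.INTER_CUBIC))
cv2.imwrite("pics/h1.png",np.hstack(cc))
E
```

```text
tool d [0.0011 0.0007 0.0012] turn 0.0004 F [-0.05 -0.03 -2.88] T [ 0.02  0.02 -0.01] op 0.013004640111540771 z [-0.002 -0.    -1.   ]
side 299 222
top 294 219
```

View pics/h1.png

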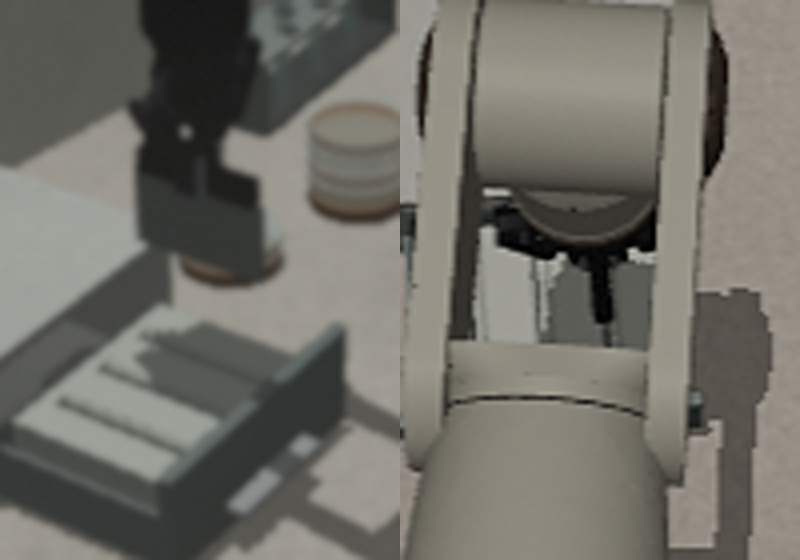

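The side view shows the blade hanging in the gripper with its lower corners at about (283,211) and (314,222) px. The top view shows the black bar's end over the right-hand slot. I'll measure the blade from depth.

```bash
python3 - <<'E'
from h import *
d=np.load("pics/side1.npy");X=pts("side",d)
tcp=np.array([.5939,.0564,.2362]);a=np.radians(5.9)
q=X-tcp;L=np.stack([q[...,0]*np.cos(a)+q[...,1]*np.sin(a),-q[...,0]*np.sin(a)+q[...,1]*np.cos(a),q[...,2]],-1)
m=(abs(L[...,0])<.07)&(abs(L[...,1])<.02)&(L[...,2]<-.025)&(L[...,2]>-.09)
B=L[m];print(m.sum(),"x",np.percentile(B[:,0],[0,2,98,100]).round(4),"z",np.percentile(B[:,2],[0,2]).round(4))
A=np.c_[B[:,0],B[:,2]+.077,np.ones(len(B))];k=np.linalg.lstsq(A,B[:,1],rcond=None)[0];print("y=yaw*x+lean*z'+y0",k.round(4),"res",(B[:,1]-A@k).std().round(4))
# bottom edge slope: per-column lowest point
vs,us=np.where(m);bx=[];bz=[]
for u in np.unique(us):
    v=vs[us==u].max();bx.append(L[v,u,0]);bz.append(L[v,u,2])
print("edge",np.polyfit(bx,bz,1).round(4),min(bx),max(bx))
# rack-check with side camera: rack top points
q=X-[.59,.1055,0];r=np.stack([q[...,0]*np.cos(a)+q[...,1]*np.sin(a),-q[...,0]*np.sin(a)+q[...,1]*np.cos(a),q[...,2]],-1)
m=(abs(r[...,0])<.08)&(abs(r[...,1])<.12)&(abs(r[...,2]-.072)<.006);R_=r[m];print("rack",np.percentile(R_[:,0],[1,99]).round(4),np.percentile(R_[:,1],[1,99]).round(4),np.median(R_[:,2]).round(4))
E
```

```text
488 x [-0.0547 -0.0504  0.0576  0.0628] z [-0.0794 -0.0758]
y=yaw*x+lean*z'+y0 [0.0011 0.0232 0.0026] res 0.0024
edge [ 0.029  -0.0739] -0.052595371078899986 0.06044919041415975
rack [-0.0526  0.0728] [-0.0891  0.0939] 0.0731
```

jog_arm([
  [[0.001,0,0.03],0],
  [[0,0,0.04],0],
  [[0,0,0.01],0],
  [[0,0,0],0],
])

```text
time: 5.68
ee_pos: [0.5953, 0.056, 0.1577]
tcp_rot: [0.999, 0.051, -0.0, -0.0]
force: [-0.2, -0.4, -1.1]
opening: 0.0129
finger_force: 40.4
```

jog_arm([
  [[0,0,0.006],0],
  [[0,0,0.005],0],
  [[0,0,0.005],0],
  [[0,0,0],0],
])

```text
time: 6.18
ee_pos: [0.5952, 0.0565, 0.141]
tcp_rot: [0.999, 0.051, -0.0, 0.0]
force: [0.5, -1.1, -3.5]
opening: 0.0133
finger_force: 40.5
```

```bash
python3 d.py 0.595 0.0558 0.1 5.9
```

```text
tool d [-0.0003  0.0007  0.041 ] turn -0.0002 F [ 0.51 -1.13 -3.52] T [-0.39 -0.08 -0.06] op 0.013333217347112184 z [-0. -0. -1.]
```

The blade is about 7 mm into the mouth with only a light side force. Continuing down.

jog_arm([
  [[0,0.0007,0.005],0],
  [[0,0,0.005],0],
  [[0,0,0.005],0],
  [[0,0,0],0],
])

```text
time: 6.68
ee_pos: [0.5951, 0.056, 0.1258]
tcp_rot: [0.999, 0.051, -0.0, -0.0]
force: [0.2, 0.5, -1.5]
opening: 0.0131
finger_force: 40.6
```

jog_arm([
  [[0,0,0.005],0],
  [[0,0,0.005],0],
  [[0,0,0],0],
])

```text
time: 7.05
ee_pos: [0.5951, 0.0559, 0.1158]
tcp_rot: [0.999, 0.051, -0.0, -0.0]
force: [-0.6, -0.2, -1.9]
opening: 0.0132
finger_force: 40.6
```

```bash
python3 d.py 0.595 0.0558 0.1 5.9
```

```text
tool d [-0.0001  0.0001  0.0158] turn -0.0002 F [-0.62 -0.22 -1.94] T [ 0.05  0.03 -0.01] op 0.013164920888174027 z [-0.001  0.    -1.   ]
```

Already past the depth where a tall spacer would stop it, with no resistance. This is the deep slot.

jog_arm([
  [[0,0,0.005],0],
  [[0,0,0.005],0],
  [[0,0,0.003],0],
  [[0,0,0],0],
])

```text
time: 7.55
ee_pos: [0.5952, 0.0559, 0.103]
tcp_rot: [0.999, 0.051, -0.0, -0.0]
force: [1.2, -1.3, -3.3]
opening: 0.0132
finger_force: 40.5
```

jog_arm([
  [[0,0,0.002],0],
  [[0,0,0.002],0],
  [[0,0,0],0],
])

```text
time: 7.92
ee_pos: [0.5959, 0.0559, 0.1001]
tcp_rot: [0.999, 0.051, 0.001, 0.0]
force: [1.0, -1.3, 4.8]
opening: 0.0132
finger_force: 41.5
```

```bash
python3 d.py 0.595 0.0558 0.1 5.9
```

```text
tool d [-0.0009  0.      0.0001] turn -0.0002 F [ 1.02 -1.29  4.79] T [-0.2  -0.   -0.07] op 0.013217796968524938 z [ 0.002  0.    -1.   ]
```

jog_arm([
  [[0,0,0.001],0],
  [[0,0,0],0],
])

```text
time: 8.18
ee_pos: [0.5963, 0.0559, 0.1]
tcp_rot: [0.999, 0.051, 0.002, 0.0]
force: [-0.3, -0.6, 15.0]
opening: 0.0134
finger_force: 42.8
```

jog_arm([
  [[0,0,0],0],
  [[0,0,0],0],
  [[0,0,0],0],
  [[0,0,0],0],
  [[0,0,0],0],
], finger_gap=0.045)

```text
time: 8.8
ee_pos: [0.5953, 0.0559, 0.0982]
tcp_rot: [0.999, 0.051, -0.0, -0.0]
force: [-0.0, -0.8, -0.4]
opening: 0.0448
finger_force: 0.0
```

jog_arm([
  [[0,0,-0.02],0],
  [[0,0,-0.06],0],
  [[0,0,-0.06],0],
  [[0,0,0],0],
])

```text
time: 9.3
ee_pos: [0.5967, 0.0559, 0.2435]
tcp_rot: [0.999, 0.051, 0.004, 0.0]
force: [0.3, 0.1, 0.4]
opening: 0.0452
finger_force: 0.0
```

```bash
python3 d.py 0.45 0.09 0.25 5.9
```

```text
tool d [-0.1424 -0.049  -0.0076] turn -0.0001 F [0.33 0.07 0.45] T [ 0.02 -0.05  0.  ] op 0.045157870429473015 z [ 0.008 -0.    -1.   ]
```

jog_arm([
  [[-0.04,-0.01,0],0],
  [[-0.05,-0.015,0],0],
  [[-0.045,-0.011,0],0],
  [[0,0,0],0],
  [[0,0,0],0],
], finger_gap=0, clamp_n=30)

```text
time: 9.93
ee_pos: [0.4577, 0.0778, 0.2383]
tcp_rot: [0.999, 0.051, 0.0, -0.0]
force: [1.7, 0.2, -0.0]
opening: -0.0005
finger_force: 0.0
```

```bash
python3 d.py 0.462 0.092 0.088 5.9
python3 - <<'E'
from h import *
a=np.radians(5.9)
for n in("side","top"):
    i,d=arm.camera(n);X=pts(n,d);cv2.imwrite(f"pics/{n}2.png",i)
    q=X-[.59,.1055,0.072];r=np.stack([q[...,0]*np.cos(a)+q[...,1]*np.sin(a),-q[...,0]*np.sin(a)+q[...,1]*np.cos(a),q[...,2]],-1)
    m=(abs(r[...,0])<.075)&(abs(r[...,1]+.05)<.03)&(r[...,2]>.015)&(r[...,2]<.06);b=r[m]
    if m.sum():print(n,m.sum(),[np.percentile(b[:,k],[2,50,98]).round(4) for k in range(3)])
    m=(abs(r[...,0]+.09)<.03)&(abs(r[...,1])<.1)&(abs(r[...,2]-.024)<.005);b=r[m]
    if m.sum():print(n,"front",m.sum(),np.percentile(b[:,0],[2,50,98]).round(4))
E
```

```text
tool d [ 0.0057 -0.0137  0.1503] turn -0.0002 F [ 1.66  0.22 -0.04] T [0.01 0.01 0.04] op -0.0005162259677290109 z [ 0.  0. -1.]
side 250 [array([-0.0731, -0.0017,  0.0521]), array([-0.0581, -0.043 , -0.0349]), array([0.0161, 0.0296, 0.0384])]
side front 213 [-0.0856 -0.0805 -0.0709]
top 32 [array([0.0372, 0.0463, 0.0747]), array([-0.0738, -0.0504, -0.0265]), array([0.0257, 0.0351, 0.0587])]
top front 7 [-0.085  -0.0827 -0.0766]
```

The scraper is home: the bar top is about 34 mm above the rack, centred in x within about 2 mm. Next, descending in front of the drawer panel.

jog_arm([
  [[0,-0.0137,0.04],0],
  [[0,0,0.05],0],
  [[0,0,0.04],0],
  [[0,0,0.02],0],
  [[0,0,0],0],
])

```text
time: 10.65
ee_pos: [0.4557, 0.0913, 0.0868]
tcp_rot: [0.999, 0.051, -0.002, -0.0]
force: [-0.2, 0.1, 0.1]
opening: -0.0001
finger_force: 0.0
```

jog_arm([
  [[0.015,0,0],0],
  [[0.01,0,0],0],
  [[0.008,0,0],0],
  [[0.005,0,0],0],
  [[0,0,0],0],
])

```text
time: 11.28
ee_pos: [0.494, 0.0955, 0.0883]
tcp_rot: [0.999, 0.051, -0.0, -0.0]
force: [-0.8, 0.7, -0.1]
opening: -0.0001
finger_force: 0.0
```

```bash
python3 d.py 0.64 0.11 0.088 5.9
```

```text
tool d [0.1468 0.0005 0.0003] turn -0.0001 F [-0.83  0.69 -0.13] T [ 0.04  0.03 -0.04] op -6.634847791950845e-05 z [-0.  0. -1.]
```

jog_arm([
  [[0.006,0,0],0],
  [[0.008,0,0],0],
  [[0.012,0,0],0],
  [[0.015,0,0],0],
  [[0.015,0,0],0],
  [[0.015,0,0],0],
  [[0.015,0,0],0],
])

```text
time: 12.15
ee_pos: [0.5804, 0.1044, 0.0883]
tcp_rot: [0.999, 0.051, 0.0, -0.0]
force: [-2.8, 2.6, 1.8]
opening: -0.0003
finger_force: 1.3
```

jog_arm([
  [[0.015,0,0],0],
  [[0.015,0,0],0],
  [[0.01,0,0],0],
  [[0,0,0],0],
])

```text
time: 12.65
ee_pos: [0.6198, 0.1083, 0.0882]
tcp_rot: [0.999, 0.051, 0.0, 0.0]
force: [0.2, -0.5, 0.1]
opening: -0.0001
finger_force: 0.0
```

```bash
python3 d.py 0.64 0.11 0.088 5.9
python3 - <<'E'
from h import *
i,d=arm.camera("side");cv2.imwrite("pics/p.png",i[150:330,170:370].repeat(3,0).repeat(3,1))
E
```

```text
tool d [0.0203 0.0003 0.0002] turn -0.0003 F [ 0.23 -0.51  0.05] T [ 0.04  0.06 -0.05] op -0.0001122053555024611 z [ 0. -0. -1.]
```

View pics/p.png

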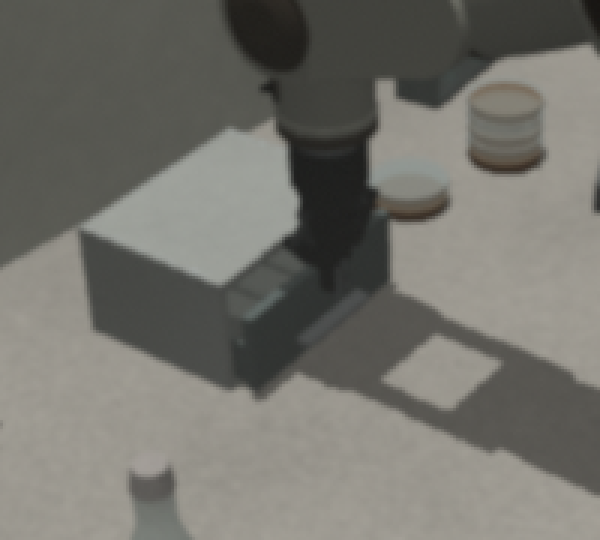

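The drawer is about 25 mm from shut, and the scraper has passed under the lintel. Pushing through the catch.

jog_arm([
  [[0.008,0,0],0],
  [[0.006,0,0],0],
  [[0.005,0,0],0],
])

```text
time: 13.08
ee_pos: [0.6382, 0.1103, 0.0883]
tcp_rot: [0.999, 0.051, -0.0, -0.0]
force: [0.2, -0.8, 0.5]
opening: 0.0
finger_force: 0.0
```

jog_arm([
  [[0.004,0,0],0],
  [[0.004,0,0],0],
])

```text
time: 13.32
ee_pos: [0.6425, 0.1108, 0.0883]
tcp_rot: [0.999, 0.052, -0.005, 0.0]
force: [-65.2, -8.5, 36.0]
opening: 0.0002
finger_force: 33.3
```

jog_arm([
  [[0.003,0,0],0],
  [[0,0,0],0],
])

```text
time: 13.58
ee_pos: [0.6426, 0.1108, 0.0884]
tcp_rot: [0.999, 0.052, -0.008, 0.001]
force: [-75.5, -11.5, 40.0]
opening: 0.0002
finger_force: 38.1
```

```bash
python3 d.py 0.64 0.11 0.088 5.9
```

```text
tool d [-0.0026  0.0005  0.0004] turn 0.0004 F [-75.5  -11.48  40.  ] T [-1.73 11.13 -0.08] op 0.00024495669083577027 z [-0.016 -0.002 -1.   ]
```

jog_arm([
  [[-0.01,0,0],0],
  [[-0.03,0,0],0],
  [[-0.05,0,0],0],
  [[0,0,-0.06],0],
  [[-0.05,0,-0.06],0],
  [[0,0,0],0],
])

```text
time: 14.32
ee_pos: [0.5197, 0.0981, 0.2008]
tcp_rot: [0.999, 0.051, 0.004, -0.0]
force: [1.1, -0.0, -0.1]
opening: -0.0
finger_force: 0.0
```

```bash
python3 - <<'E'
from h import *
a=np.radians(5.9)
i,d=arm.camera("side");cv2.imwrite("pics/e.png",i[150:330,170:370].repeat(3,0).repeat(3,1))
for n in("side","top"):
    i,d=arm.camera(n);X=pts(n,d)
    q=X-[.7528,.1221,0];r=np.stack([q[...,0]*np.cos(a)+q[...,1]*np.sin(a),-q[...,0]*np.sin(a)+q[...,1]*np.cos(a),q[...,2]],-1)
    m=(abs(r[...,0]+.1)<.03)&(abs(r[...,1])<.1)&(abs(r[...,2]-.075)<.02);b=r[m]
    if m.sum():print(n,"front",m.sum(),np.percentile(b[:,0],[5,50,95]).round(4))
    m=(abs(r[...,0])<.11)&(abs(r[...,1])<.1)&(abs(r[...,2]-.126)<.006);b=r[m]
    if m.sum():print(n,"unit top x",np.percentile(b[:,0],[.5,99.5]).round(4))
E
```

```text
side front 458 [-0.1002 -0.0971 -0.0935]
side unit top x [-0.0881  0.0938]
top front 32 [-0.1013 -0.0997 -0.0751]
top unit top x [-0.0834  0.0906]
```

View pics/e.png

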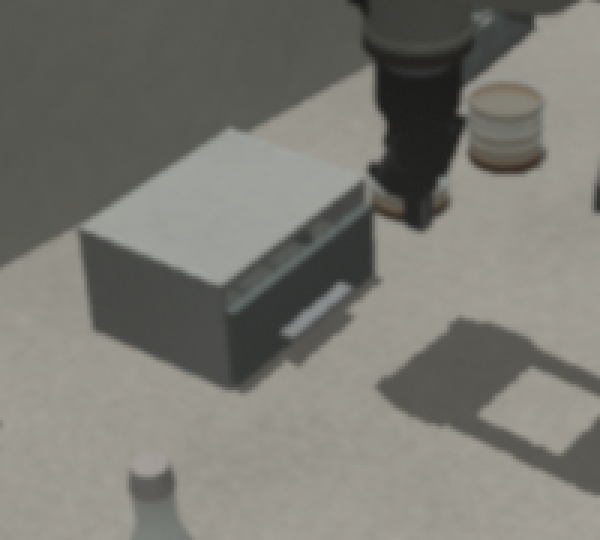

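The drawer front sits flush against the unit: its face is at about -0.099 m in the unit frame, against about -0.249 m at the start, which is 150 mm of travel. The arm is clear.

jog_arm([
  [[0,0,0],0],
  [[0,0,0],0],
  [[0,0,0],0],
])

```text
time: 14.85
ee_pos: [0.5197, 0.0981, 0.1958]
tcp_rot: [0.999, 0.051, -0.0, -0.0]
force: [-0.4, -0.0, -0.4]
opening: 0.0
finger_force: 0.0
```

```bash
python3 -c "
from rig import arm
print(arm.finish_job())"
```

```text
the job is handed in; nothing more can be done
None
```

The scraper is fully home in the deep slot (the one at y = -50 mm), the drawer is pushed shut against its end stop, and the job was handed in at about 15 s; no verdict was returned.

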